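# Fit the slide cover on a three-cell battery case

## Task

The full-size slide cover belongs on the open battery case that lies loosely in the black work nest. Lay it on the case's rails with its four side lugs in the gaps and its springy tongue away from the case's tall end, then slide it under the rail lips until the tongue clicks down behind the ledge. Push gently, never ramming the cover against the case; then let go, with the case still flat in its nest and everything else left where it was.

Things in the scene. Friction and masses are not known exactly. Their poses are not given: they have to be found in the camera images.
- cover_bar (a point): Centre of the bar moulded across the top of the full-size white slide cover (the larger of two on the bench, 55 g): bar 10 (x) by 40 (y) by 10 mm high. Plate 84 (x) by 56 (y) by 4 mm, bar at its middle; plate top 5 mm below this point, underside 9, the ribs it lies on 13. Cover z up, x from the tongue to the plain end; x of the cover must end up along x of the case.
- cover_lug (a point): Middle of the cover's front left side lug, 18 mm ahead (+x) of the bar. Four lugs, two on each long edge, 12 mm long (x), 5.5 mm wide, 4 mm thick like the plate, 67 mm over their outer faces; the rear pair is 30 mm behind the bar.
- tab_nose (a point): Lower rear edge of the nose under the cover's springy tongue; tongue relaxed, 44 mm behind (-x) and 12.9 mm below the bar's centre. Tongue 14 mm wide, from 14 to 46 mm behind the bar, bends up and springs back; nose 4 mm deep below the plate. Clicked home, this point is just inside the ledge and 4 mm below its top.
- case: Open white battery case with three grey cells, 106 (x) by 78 (y) by 30 mm, 0.25 to 0.42 kg, loose in the nest: it slides up to 25 mm when pushed, until the end stop holds it. Origin centre of underside, x to its tall end. Sills for the lugs at z 22 mm, side walls 70 mm apart; over them rail lips (underside z 27, 59 mm apart) from x -43 to -13 and from x 5 to 43 mm.
- rail_gap (a point): Where the bar's centre lies when the cover is laid on the sills with its lugs in the gaps of the lips: x -22, y 0, z 30.9 mm of the case, play 3 mm along x and 1.5 mm along y. From there the cover slides 22 mm along +x of the case to the click; the tall end (with a rubber seal strip) stops it 1 mm farther on.
- ledge (a point): Middle of the ledge's top inner edge in the case's low end wall: x -44, y 0, z 22 mm of the case. Before it a bevel rises from x -53, z 18 mm. The nose climbs the bevel from some 10 mm short of home (push of up to about 5 to 13 N), then drops inside the ledge with a click and the push falls away. Over 25 N between cover and case, all contacts added, mars them: keep the push below 16 N.
- nest: Black work tray screwed to the bench, x as the case's: floor 4 mm, rims 16 mm high on three sides, 81 mm apart in y; its rear rim's inner face at x -62 mm. Before the case's tall end an aluminium end stop, 20 mm high, is clamped across the tray where the last job left it, its face anywhere from 58 to 70 mm ahead of the origin. Origin on the bench under the tray.
- small_cover: Bystander: a smaller cover of the same kind for another case, 60 by 38 mm; origin under its middle.
- meter: Bystander: dark hand-held cell tester, 90 by 180 by 36 mm; origin under its middle.
- cell1: Bystander: grey cell standing on end, diameter 18, height 65 mm; origin under it.
- cell2: Bystander: another such standing cell.
- tape_roll: Bystander: amber tape roll lying flat, diameter 80, height 19 mm; origin under its middle.
- screwdriver: Bystander: screwdriver, 170 mm long, lying on the bench.
- caliper: Bystander: steel caliper, 150 mm long, lying on the bench.
- ring_box: Bystander: clear open box of insulator rings, 100 by 75 by 32 mm; origin under its middle.

How it is judged:
On the way, in this order (a step that is already met when the one before it is completed fails the run):
1. the cover lies flat on the sills, lugs in the rail gaps, not yet slid home (x of cover_bar in the frame of case between -0.032 and -0.012 m and y of cover_bar in the frame of case between -0.005 and 0.005 m and z of cover_bar in the frame of case between 0.0285 and 0.0335 m).
2. the tongue has clicked down behind the ledge (x of tab_nose in the frame of case above -0.0448 m and z of tab_nose in the frame of case below 0.02 m and z of cover_bar in the frame of case below 0.033 m), for 0.2 s.
At the end, for the whole second after the job is handed in: The tongue's nose is down inside the case's ledge (at most 0.8 mm short of its inner face, at least 2 mm below its top), the cover flat on its sills (2 mm, 0.05 rad), the case flat, at rest and within 22 mm of the nest's origin; all let go, bystanders within 15 mm of their places (all of step 2 and z of cover_bar in the frame of case above 0.029 m and angle between the z axis of cover_bar and the z axis of case, either way round below 0.05 rad and angle between case's own z axis and vertical below 0.04 rad and z of case in the frame of nest below 0.0065 m and horizontal distance between case and nest below 0.022 m and linear speed of case below 0.02 m/s); the robot touches nothing.
It fails at once if the cover is rammed or forced against the case (more than 25 N) (contact force between cover and case above 25 N).
It fails at once if a bystander is pushed more than 15 mm from its place (distance of any of small_cover, meter, cell1, cell2, tape_roll, screwdriver, caliper, ring_box from where it was at the start of the episode above 0.015 m).
It also fails if it takes over 72 s, if anything falls off the work surface, if the arm or the gripper's body presses on something with over 40 N, if the wrist force passes 120 N, or if a joint passes its speed limit or range.

## Robot

A 6-joint arm with a two-finger parallel gripper is mounted at the origin on the work surface. World frame = base frame: x ahead of the robot, y to its left, z up, the work surface at z = 0. Lengths are in m, angles in rad, forces in N, time in s.
With the tool pointing down it reaches from about 0.3 to 0.825 m from the base axis. Payload 5.4 kg.
Tool frame: the origin (TCP) lies midway between the tips of the shut fingers; the grasp point (between the pads) lies 19 mm behind it (bot.tcp_to_grasp is the distance from the TCP to the grasp point, in m); z points along the fingers, x is the direction in which the jaws open and shut, and the axes are right-handed (so a half turn about z gives the same grasp; the last joint's range is limited). The gripper opens to 92 mm and grips with 3 to 60 N. Pads are 20 mm wide; open, the fingers measure 128 mm over their backs; the gripper's body (75 mm by 189 mm) begins 69 mm behind the grasp point.
Start: joints at [0.926, 0.158, 1.597, -0, 1.386, -0.21], TCP at [0.242, 0.521, 0.215] pointing down, gripper open.
Joint ranges: [-2.91, 2.91], [-0.94, 2.29], [0.18, 2.7], [-1.29, 4.43], [0.17, 2.64], [-3, 3]. Speed limits (rad/s): [2.57, 2.57, 3.14, 3.14, 3.14, 3.14].

## Interface

Orientations are given as a rotation vector (axis times angle).
In Python, from workcell import bot gives the robot as it stands.
- The arm moves only by the shell command python3 -m pendant 'ROWS' [FORCE]. ROWS is JSON, one flat list of numbers, 5 for each row, row after row: the shift along the tool's x, y, z in units of 30 mm (1.0 is 30 mm), then the turn about the tool's z in units of 6 degrees (1.0 is 6 degrees), then the gripper command: -1 is fully open, 1 is shut, values between are in proportion. In form: [tx, ty, tz, roll, fingers, tx, ty, tz, roll, fingers, ...]. A call has 1 to 20 rows; each row shifts and turns the commanded pose from where the row before left it, along the tool's axes as they then stand; what a row does not reach is not made up. A row lasts 1/12 s, in which the tool goes at most 41.7 mm and 7.16 degrees, less where a joint would pass 70% of its speed; a pose out of reach is approached as far as the arm can. A call is refused whole if a number of a shift passes 1 or a number of a turn 1, either way. A call with a gripper value outside its range is refused whole. The fingers move at their own pace and stop on an object; FORCE is the grip in N (left out, the last holds). Time passes only in rows, so rows that do not move let the fingers close. It gives the time, the measured TCP pose, the force and the opening at its end, in the units of the state.
- bot.state(): the state, without advancing time (a new reading comes with each control period).
- bot.camera(name): name is "side" or "top"; returns a dict with "img" (400x640x3 uint8, red, green, blue), "fx", "fy", "cx", "cy" (pixels), "world_to_cam" (4x4, takes a point from world to camera coordinates). Camera axes: x right, y up, looking along -z (the intrinsics and any distortion apply to the point x, -y, -z); pixel columns grow to the right and rows downward; lengths in m; the calibration is good to about 2 mm. A picture is of the moment at which its call begins. There is no depth.
- bot.hand_in(): hands the job in, once; it reports no verdict.
The state is a dict: "clock": time; "joints": joint angles; "joint_velocities": joint speeds; "joint_torque": joint torques, N m; "tool_pos": TCP position; "tcp_rot": TCP orientation; "ft_force": force on the tool from outside, world axes, zero at the start; "moment": the same for the moment, N m; "gripper_width": finger opening in m.
Only numpy, scipy, OpenCV 4.12 (cv2) and the standard library are available. Lean on these libraries where they do the work, as an engineer would, in place of code of your own. Each camera call takes 0.05 s, during which the arm holds its last target. There are 200 camera calls.

## Working session

There is one attempt and no reset: what is moved stays moved. The work goes in short steps, Python scripts to look and compute and a shell command to move; the robot and the scene stay as the last step left them, time stands still between calls to the robot, and variables do not carry over. Pictures are saved under pics/ and viewed, about 8 in all and at most 12, crops included, and the job is handed in when it is done.

```bash
mkdir -p pics; ls; python3 - <<'E'
from workcell import bot
import cv2
for n in("top","side"):
    c=bot.camera(n); cv2.imwrite(f"pics/{n}0.png",c["img"][:,:,::-1]); print(n,c["fx"],c["fy"],c["cx"],c["cy"],c["world_to_cam"].__repr__(),[k for k in c])
print(bot.state(),bot.tcp_to_grasp)
E
```

```text
pics
top 437.2032294049117 437.2032294049117 320.17935024053185 201.98393232469988 array([[-0.00839047, -0.99988761, -0.01242453,  0.00294837],
       [ 0.98343321, -0.01050108,  0.18096644, -0.54775469],
       [-0.18107658, -0.01070031,  0.98341079, -0.99751478],
       [ 0.        ,  0.        ,  0.        ,  1.        ]]) ['img', 'fx', 'fy', 'cx', 'cy', 'world_to_cam']
side 377.90160777607457 377.90160777607457 326.4082055979941 195.9059955242343 array([[-0.9720875 , -0.23407957,  0.01589457,  0.49097433],
       [ 0.18382911, -0.71780819,  0.67153426, -0.15296563],
       [-0.1457832 ,  0.65571195,  0.74080301, -0.83448804],
       [ 0.        ,  0.        ,  0.        ,  1.        ]]) ['img', 'fx', 'fy', 'cx', 'cy', 'world_to_cam']
{'clock': 0.1, 'joints': array([ 9.25859027e-01,  1.58998694e-01,  1.59809452e+00, -2.94758270e-05,
        1.38618750e+00, -2.10095043e-01]), 'joint_velocities': array([-1.81043576e-05,  7.69808420e-04, -2.57828664e-03,  2.76399807e-03,
       -1.76322038e-03, -7.79624879e-04]), 'joint_torque': array([ 9.76685851e-05, -3.86504531e+01, -3.22958887e+01,  7.04079866e-02,
        3.39524180e-02, -2.15597089e-05]), 'tool_pos': array([0.24190903, 0.52101822, 0.21371616]), 'tcp_rot': array([ 2.64780729e+00,  1.68962405e+00, -2.46716469e-03]), 'ft_force': array([-0.78005394, -0.33872402, -0.7006019 ]), 'moment': array([ 0.0266753 , -0.0609557 ,  0.06874813]), 'gripper_width': 0.09211571449249885} 0.0187
```

View pics/top0.png

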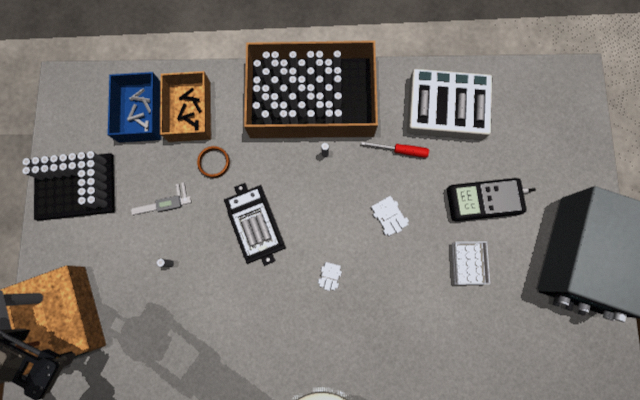

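View pics/side0.png

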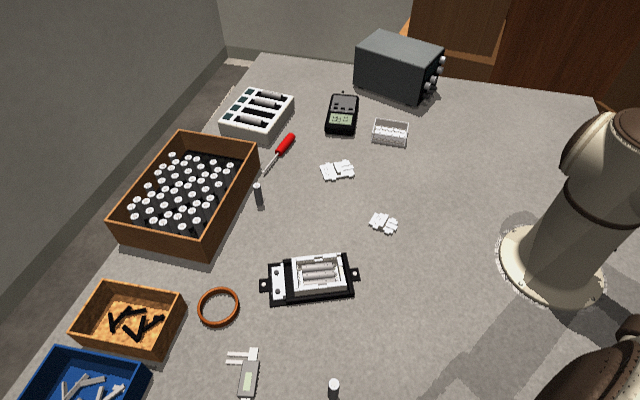

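The top view shows the large cover at about (390,215), the small cover at (330,276) and the case in its nest at (257,224), with the two-hole tall end toward the top of the image. Next I'll zoom in on these.

```bash
python3 - <<'E'
import cv2,numpy as np
t=cv2.imread("pics/top0.png"); s=cv2.imread("pics/side0.png")
def crop(im,x,y,w,h,k):
    c=cv2.resize(im[y:y+h,x:x+w],None,fx=k,fy=k,interpolation=cv2.INTER_CUBIC)
    for i in range(0,w,10): cv2.putText(c,str(x+i),(int(i*k),8),0,.3,(0,0,255),1); cv2.line(c,(int((i+.5)*k),10),(int((i+.5)*k),14),(0,0,255),1)
    for i in range(0,h,10): cv2.putText(c,str(y+i),(0,int((i+.5)*k)+4),0,.3,(0,160,0),1)
    return c
a=np.hstack([crop(t,220,180,70,90,6),crop(t,365,190,50,90,6)[:540]])
cv2.imwrite("pics/t1.png",a)
b=np.hstack([crop(s,255,245,110,65,4),crop(s,310,150,60,65,4)])
cv2.imwrite("pics/s1.png",cv2.resize(b,None,fx=1.15,fy=1.15)); print(a.shape,b.shape)
E
```

```text
(540, 720, 3) (260, 680, 3)
```

View pics/t1.png

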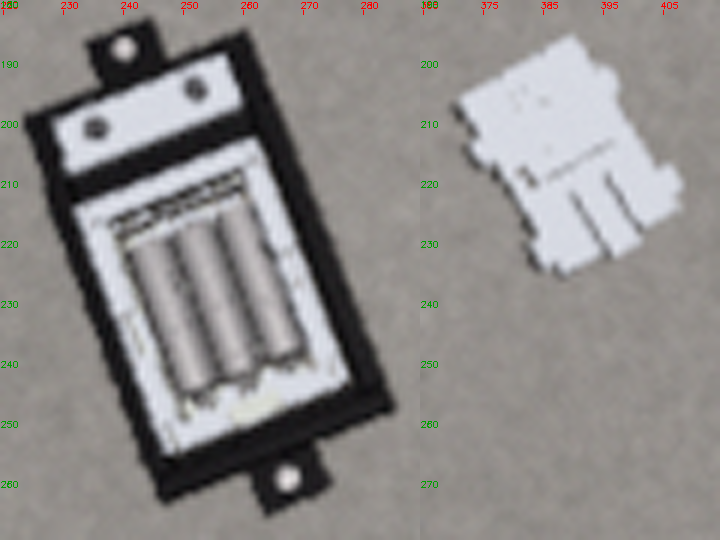

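View pics/s1.png

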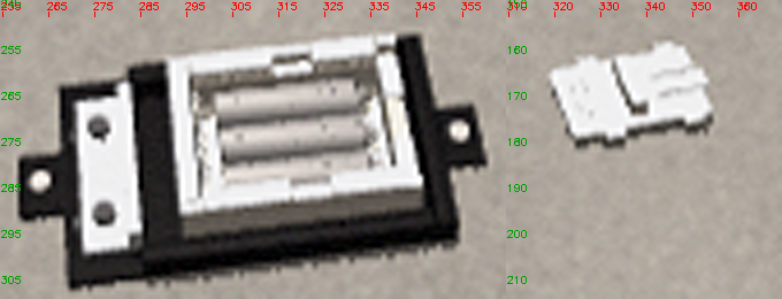

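The case's tall end (dashed seal strip, about (250,210)) faces the stop bar with two holes. The cover's tongue slots point lower right at about (398,230), so the cover is yawed about 9° relative to the case. I'll fit both poses.

```bash
cat > h.py <<'E'
import numpy as np,cv2
from scipy.optimize import least_squares,minimize
from workcell import bot
def proj(c,P):
    P=np.atleast_2d(P); q=P@c["world_to_cam"][:3,:3].T+c["world_to_cam"][:3,3]
    return np.c_[c["cx"]+c["fx"]*q[:,0]/-q[:,2], c["cy"]-c["fy"]*q[:,1]/-q[:,2]]
def pose(x,y,a,P):
    P=np.array(P,float); R=np.array([[np.cos(a),-np.sin(a)],[np.sin(a),np.cos(a)]])
    return np.c_[P[:,:2]@R.T+[x,y],P[:,2]]
S=8
def sil(c,polys,box):
    x0,y0,w,h=box; m=np.zeros((h*S,w*S),np.uint8)
    for p in polys:
        u=((proj(c,p)+.5-[x0,y0])*S*16).astype(np.int32)
        cv2.fillPoly(m,[u],255,shift=4)
    return cv2.resize(m,(w,h),interpolation=cv2.INTER_AREA)/255.
def coverpoly(z):
    o=[(42,28),(24,28),(24,33.5),(12,33.5),(12,28),(-24,28),(-24,33.5),(-36,33.5),(-36,28),(-42,28)]
    o=o+[(x,-y) for x,y in o[::-1]]
    return [(x/1e3,y/1e3,z) for x,y in o]
def circ(c): pass
def fitcover(c,box,x0,zt):
    x,y,w,h=box; g=c["img"][y:y+h,x:x+w].astype(float).min(2)
    bg=np.median(g); g=np.clip((g-bg-15)/(np.percentile(g,97)-bg-15),0,1)
    bar=[[(sx*.005,sy*.02,zt+.01) for sx,sy in((1,1),(1,-1),(-1,-1),(-1,1))]]
    f=lambda v:((sil(c,[pose(*v,coverpoly(z)) for z in(zt-.004,zt-.002,zt)],box)-g)**2).sum()
    best=min((minimize(f,np.r_[x0[:2],x0[2]+d],method="Nelder-Mead",options=dict(initial_simplex=np.r_[x0[:2],x0[2]+d]+np.array([[0,0,0],[.008,0,0],[0,.008,0],[0,0,.1]]))) for d in(-.1,0,.1)),key=lambda r:r.fun)
    return best.x,best.fun
E
python3 - <<'E'
from h import *
C={n:bot.camera(n) for n in("top","side")}
for n,b in(("top",(360,185,60,60)),("side",(312,148,50,42))):
    print(n,fitcover(C[n],b,np.array([.47,-.165,.53]),.008))
clk={"top":[(232,214.2),(262.5,202.3),(277.8,242.8),(247.5,255.8)],"side":[(294.1,290.6),(291,256.9),(340.4,252.1),(346.7,285.2)]}
for names in(["top"],["side"],["top","side"]):
    def res(v,full=0):
        P=[(.053,.039,.034),(.053,-.039,.034),(-.053,-.039,.004+v[3]),(-.053,.039,.004+v[3])]
        return np.concatenate([(proj(C[n],pose(*v[:3],P))-clk[n]).ravel() for n in names])
    for fix in(.03,None):
        g=(lambda v:res(np.r_[v[:3],fix])) if fix else res
        r=least_squares(g,[.47,.16,.36,.03][:3 if fix else 4]); print(names,r.x,np.round(r.fun,1))
sc=[(240.2,187.5),(267.5,259.2)]
for z in(.004,.01): 
  r=least_squares(lambda v:(proj(C["top"],[[v[0],v[1],z],[v[2],v[3],z]])-sc).ravel(),[.5,.2,.4,.1]).x
  print("screws",r,"mid",(r[:2]+r[2:])/2,np.arctan2(r[1]-r[3],r[0]-r[2]))
E
```

```text
top (array([ 0.52148496, -0.17323454,  0.51186648]), np.float64(61.11185877927679))
side (array([ 0.51958073, -0.17633579,  0.51605678]), np.float64(60.499671319508195))
['top'] [0.48716327 0.15578721 0.3766041 ] [ 0.2  0.3 -0.2  0.3  0.1  0.1 -0.1 -0.6]
['top'] [0.48734397 0.15611683 0.37371952 0.02545725] [ 0.2  0.2 -0.3  0.2  0.1  0.2  0.  -0.6]
['side'] [0.48526088 0.15706222 0.36569994] [-0.4 -0.   0.1  0.3  0.3  0.1  0.  -0.4]
['side'] [0.48538213 0.15635701 0.37364596 0.02756413] [-0.1 -0.2  0.   0.2  0.1  0.3  0.1 -0.3]
['top', 'side'] [0.48609628 0.15640111 0.37089544] [ 0.1  0.6 -0.3  0.7 -0.3  0.7 -0.5 -0.2 -0.6 -0.3 -0.3  0.1 -0.1 -0.3
 -0.3 -0.9]
['top', 'side'] [0.48621046 0.15604521 0.37534759 0.02689269] [ 0.1  0.7 -0.3  0.7  0.1  0.6 -0.  -0.1 -0.5 -0.4 -0.4  0.1 -0.3  0.3
 -0.3 -0.4]
screws [0.59555481 0.19980284 0.41521016 0.1283722 ] mid [0.50538248 0.16408752] 0.3771212252145293
screws [0.59423075 0.19861369 0.41489162 0.12758131] mid [0.50456118 0.1630975 ] 0.37712122521453695
```

```bash
cat >> h.py <<'E'
from scipy.spatial.transform import Rotation as Ro
def go(x,y,z,yaw):
    s=bot.state(); R=Ro.from_rotvec(s["tcp_rot"]).as_matrix(); d=R.T@(np.array([x,y,z])-s["tool_pos"])/.03
    psi=np.arctan2(R[1,0],R[0,0]); dr=(psi-yaw+np.pi)%(2*np.pi)-np.pi
    print("t",s["clock"],"pos",s["tool_pos"].round(4),"psi",psi.round(4),"tilt",R[:,2].round(4),"w",s["gripper_width"].round(4),"f",s["ft_force"].round(2),"units",d.round(3),"roll",np.round(np.degrees(dr)/6,3))
E
python3 -m pendant '[-0.855,0.909,0,0,-1,-0.855,0.909,0,0,-1,-0.855,0.909,0,0,-1,-0.855,0.909,0,0,-1,-0.855,0.909,0,0,-1,-0.855,0.909,0,0,-1,-0.855,0.909,0,0,-1,-0.855,0.909,0,0,-1,-0.855,0.909,0,0,-1,-0.855,0.909,0,0,-1,-0.855,0.909,0,0,-1,-0.855,0.909,0,0,-1,-0.855,0.909,0,0,-1,-0.855,0.909,0,0,-1,-0.855,0.909,0,0,-1,-0.855,0.909,0,0,-1,-0.855,0.909,0,0,-1,-0.855,0.909,0,0,-1,-0.855,0.909,0,0,-1,-0.855,0.909,0,0,-1]' 15
python3 -m pendant '[0,0,0.6,0.99,0.3,0,0,0.6,0.99,0.3,0,0,0.6,0.99,0.3,0,0,0.6,0.99,0.3,0,0,0.6,0.99,0.3,0,0,0.6,0.99,0.3,0,0,0,0,0.3,0,0,0,0,0.3]'
python3 -c "
from h import *
go(.5205,-.1745,.05,.513)"
```

```text
clock: 1.87
tool_pos: [0.521, -0.1754, 0.2144]
tcp_rot: [-2.648, -1.689, 0.0]
ft_force: [0.1, 0.5, 0.3]
gripper_width: 0.0919
clock: 2.53
tool_pos: [0.52, -0.1731, 0.1058]
tcp_rot: [-3.036, -0.802, 0.003]
ft_force: [0.2, -0.1, -0.3]
gripper_width: 0.0407Traceback (most recent call last):
  File "<string>", line 3, in <module>
    go(.5205,-.1745,.05,.513)
    ~~^^^^^^^^^^^^^^^^^^^^^^^
  File "h.py", line 33, in go
    print("t",s["clock"],"pos",s["tool_pos"].round(4),"psi",psi.round(4),"tilt",R[:,2].round(4),"w",s["gripper_width"].round(4),"f",s["ft_force"].round(2),"units",d.round(3),"roll",np.round(np.degrees(dr)/6,3))
                                                                                                    ^^^^^^^^^^^^^^^^^^^^^^^^
AttributeError: 'float' object has no attribute 'round'
```

```bash
sed -i 's/s\["gripper_width"\].round(4)/round(float(s["gripper_width"]),4)/' h.py
python3 -m pendant '[0,0.05,0.7,0,0.3,0,0,0.7,0,0.3,0,0,0.7,0,0.3,0,0,0.5,0,0.3,0,0,0.3,0,0.3,0,0,0.27,0,0.3,0,0,0,0,0.3,0,0,0,0,0.3]'
python3 -c "
from h import *
go(.5205,-.1745,.0105,.513)
for n in('top','side'):
    c=bot.camera(n);i=c['img'];print(proj(c,[[.5205,-.1745,.013]]))
    cv2.imwrite('pics/g_%s.png'%n,i[:,:,::-1])
t=cv2.imread('pics/g_top.png')[180:250,355:425];s=cv2.imread('pics/g_side.png')[130:200,300:370]
cv2.imwrite('pics/g.png',np.hstack([cv2.resize(a,None,fx=5.5,fy=5.5,interpolation=2) for a in(t,s)]))
"
```

```text
clock: 3.2
tool_pos: [0.5221, -0.1752, 0.0123]
tcp_rot: [3.037, 0.799, 0.001]
ft_force: [-0.4, -0.2, -0.1]
gripper_width: 0.0323
t 3.2 pos [ 0.5221 -0.1752  0.0123] psi 0.5148 tilt [ 1.e-03 -6.e-04 -1.e+00] w 0.0323 f [-0.36 -0.23 -0.1 ] units [-0.037 -0.046  0.061] roll 0.017
[[390.35991152 214.84808389]]
[[336.10787989 167.3519559 ]]
```

View pics/g.png

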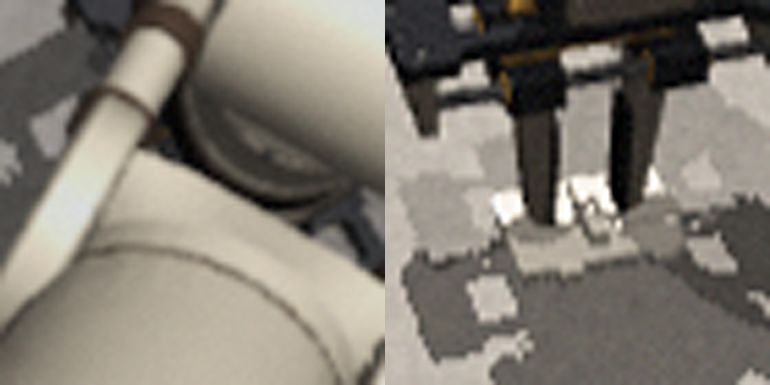

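The side view shows the fingers straddling the bar, so I'll lower slightly and close.

```bash

python3 -m pendant '[0,0,0.05,0,0.3,0,0,0,0,1,0,0,0,0,1,0,0,0,0,1,0,0,0,0,1,0,0,0,0,1]' 30
python3 -m pendant '[0,0,-0.2,0,1,0,0,-0.5,0,1,0,0,-0.8,0,1,0,0,-0.8,0,1,0,0,0,0,1,0,0,0,0,1]'
python3 -c "
from h import *
go(.4863,.1562,.1,.3765)"
```

```text
clock: 3.8
tool_pos: [0.5216, -0.1749, 0.0101]
tcp_rot: [3.038, 0.798, 0.0]
ft_force: [0.1, 0.4, 0.8]
gripper_width: 0.0094
clock: 4.3
tool_pos: [0.5227, -0.1755, 0.0807]
tcp_rot: [3.036, 0.798, 0.004]
ft_force: [0.4, 0.4, -1.2]
gripper_width: 0.0095
t 4.3 pos [ 0.5227 -0.1755  0.0807] psi 0.514 tilt [ 0.0031 -0.0019 -1.    ] w 0.0095 f [ 0.41  0.41 -1.22] units [  4.382 -10.222  -0.668] roll 1.313
```

```bash

python3 -m pendant '[0.14,-0.4,0,0,1,0.28,-0.79,0,0,1,0.28,-0.79,0,0,1,0.28,-0.79,0,0,1,0.28,-0.79,0,0,1,0.28,-0.79,0,0,1,0.28,-0.79,0,0,1,0.28,-0.79,0,0,1,0.28,-0.79,0,0,1,0.28,-0.79,0,0,1,0.28,-0.79,0,0,1,0.28,-0.79,0,0,1,0.28,-0.79,0,0,1,0.15,-0.45,0,0,1,0,0,0,0.5,1,0,0,0,0.5,1,0,0,0,0.31,1,0,0,0,0,1,0,0,0,0,1,0,0,0,0,1]'
python3 - <<'E'
from h import *
go(.4658,.1481,.07,.3765)
C={n:bot.camera(n) for n in('top','side')}
for n in C: cv2.imwrite('pics/p_%s.png'%n,C[n]['img'][:,:,::-1])
t=cv2.imread('pics/p_top.png')[175:275,215:310];s=cv2.imread('pics/p_side.png')[200:310,250:370]
cv2.imwrite('pics/p.png',np.hstack([cv2.resize(t,(380,400),interpolation=2),cv2.resize(s,(420,400),interpolation=2)]))
E
```

```text
clock: 5.97
tool_pos: [0.4635, 0.149, 0.0781]
tcp_rot: [-3.085, -0.59, 0.003]
ft_force: [0.8, -0.4, -0.3]
gripper_width: 0.0096
t 5.9667 pos [0.4635 0.149  0.0781] psi 0.3777 tilt [-1.9e-03 -1.0e-04 -1.0e+00] w 0.0096 f [ 0.83 -0.39 -0.34] units [0.061 0.058 0.27 ] roll 0.012
```

View pics/p.png

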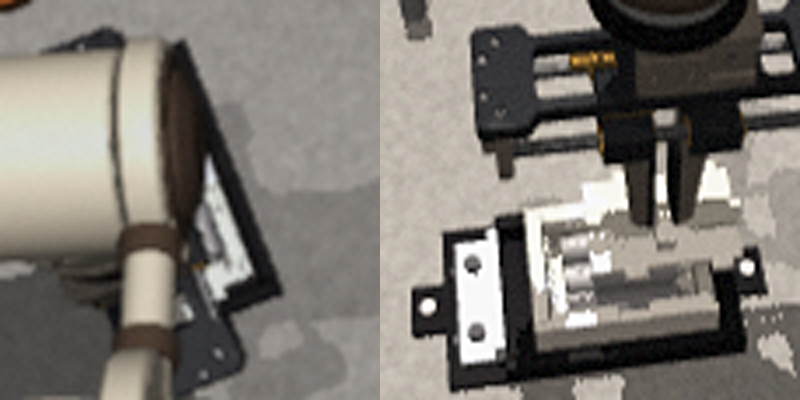

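The side view shows the cover held level above the case, tongue at the low end.

```bash

python3 -m pendant '[0.03,0.04,0.3,0,1,0.03,0.034,0.3,0,1,0,0,0.3,0,1,0,0,0.2,0,1,0,0,0,0,1,0,0,0,0,1,0,0,0,0,1]'
python3 -c "
from h import *
go(.4660,.1476,.032,.3765)"
```

```text
clock: 6.65
tool_pos: [0.4672, 0.1475, 0.0461]
tcp_rot: [3.086, 0.588, 0.0]
ft_force: [0.7, 1.1, -0.0]
gripper_width: 0.0094
t 6.65 pos [0.4672 0.1475 0.0461] psi 0.3768 tilt [ 2.e-04  0.e+00 -1.e+00] w 0.0094 f [ 0.73  1.09 -0.03] units [-0.034 -0.018  0.469] roll 0.003
```

```bash

python3 -m pendant '[-0.03,0,0.06,0,1,0,0,0.06,0,1,0,0,0.04,0,1,0,0,0.04,0,1,0,0,0.04,0,1,0,0,0,0,1]'
python3 -c "
from h import *
go(.4660,.1476,.032,.3765)"

```

```text
clock: 7.15
tool_pos: [0.4664, 0.1469, 0.0388]
tcp_rot: [3.086, 0.588, 0.001]
ft_force: [-0.5, -1.0, 0.9]
gripper_width: 0.0094
t 7.15 pos [0.4664 0.1469 0.0388] psi 0.3768 tilt [ 4.e-04 -4.e-04 -1.e+00] w 0.0094 f [-0.54 -1.01  0.86] units [-0.003 -0.025  0.227] roll 0.003
```

```bash

python3 -m pendant '[0,-0.025,0.03,0,1,0,0,0.03,0,1,0,0,0.03,0,1,0,0,0,0,1]'
python3 -m pendant '[0,0,0.03,0,1,0,0,0.03,0,1,0,0,0,0,1]'
python3 -c "
from h import *
go(.4660,.1476,.032,.3765)"

```

```text
clock: 7.48
tool_pos: [0.4662, 0.1477, 0.0361]
tcp_rot: [3.086, 0.588, 0.001]
ft_force: [1.3, -2.2, 1.0]
gripper_width: 0.0096
clock: 7.73
tool_pos: [0.4659, 0.1478, 0.0342]
tcp_rot: [-3.086, -0.588, -0.0]
ft_force: [1.3, -1.0, -0.1]
gripper_width: 0.0096
t 7.7333 pos [0.4659 0.1478 0.0342] psi 0.3767 tilt [ 1.e-04  1.e-04 -1.e+00] w 0.0096 f [ 1.32 -1.04 -0.06] units [-0.001  0.008  0.072] roll 0.002
```

```bash

python3 -m pendant '[0,0,0.03,0,1,0,0,0.02,0,1,0,0,0,0,1]'
python3 -m pendant '[0,0,0.02,0,1,0,0,0,0,1,0,0,0,0,1]'
python3 -c "
from h import *
go(.4660,.1476,.032,.3765)
c=bot.camera('side');cv2.imwrite('pics/q.png',cv2.resize(c['img'][200:310,250:370,::-1],None,fx=5,fy=5,interpolation=2))"

```

```text
clock: 7.98
tool_pos: [0.4658, 0.1478, 0.0327]
tcp_rot: [-3.086, -0.588, 0.0]
ft_force: [0.3, -1.8, -0.2]
gripper_width: 0.0094
clock: 8.23
tool_pos: [0.4658, 0.1478, 0.0321]
tcp_rot: [-3.086, -0.588, 0.0]
ft_force: [1.3, -1.8, 0.6]
gripper_width: 0.0094
t 8.2333 pos [0.4658 0.1478 0.0321] psi 0.3768 tilt [-2.e-04  0.e+00 -1.e+00] w 0.0094 f [ 1.32 -1.81  0.6 ] units [0.003 0.01  0.004] roll 0.003
```

View pics/q.png

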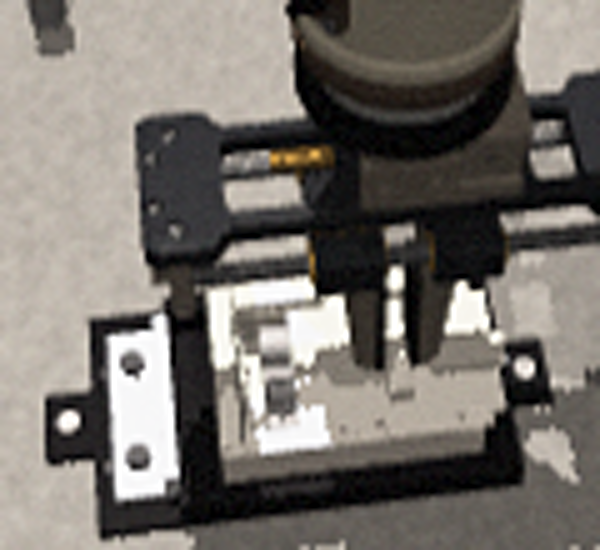

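The side view shows the cover down between the side walls with its lugs in the gaps. I'll feel for the sills.

```bash

python3 -m pendant '[0,0,0.015,0,1,0,0,0,0,1,0,0,0,0,1]'
python3 -m pendant '[0,0,0.015,0,1,0,0,0,0,1,0,0,0,0,1]'

```

```text
clock: 8.53
tool_pos: [0.4659, 0.1479, 0.0319]
tcp_rot: [-3.086, -0.588, 0.0]
ft_force: [-1.0, -2.3, 3.4]
gripper_width: 0.0092
clock: 8.78
tool_pos: [0.4659, 0.1479, 0.0319]
tcp_rot: [-3.086, -0.589, 0.001]
ft_force: [-1.9, -2.2, 7.6]
gripper_width: 0.0097
```

```bash

python3 -m pendant '[0,0,-0.015,0,1,0,0,0,0,1,0,0,0,0,1]'
python3 -m pendant '[0.02,0,0,0,1,0.02,0,0,0,1,0.02,0,0,0,1,0.02,0,0,0,1,0,0,0,0,1]'
python3 -c "
from h import *
go(.4660,.1476,.032,.3765)"

```

```text
clock: 9.03
tool_pos: [0.4659, 0.1479, 0.0319]
tcp_rot: [-3.086, -0.588, 0.0]
ft_force: [-1.1, -1.4, 4.5]
gripper_width: 0.0095
clock: 9.45
tool_pos: [0.4667, 0.1481, 0.0319]
tcp_rot: [3.085, 0.589, -0.006]
ft_force: [-6.7, -4.9, 10.9]
gripper_width: 0.0096
t 9.45 pos [0.4667 0.1481 0.0319] psi 0.3775 tilt [-0.0038 -0.0015 -1.    ] w 0.0096 f [-6.71 -4.91 10.88] units [-0.029  0.008 -0.004] roll 0.009
```

Downward force is rising, so I'll relieve z before pushing on.

```bash

python3 -m pendant '[-0.02,0,-0.02,0,1,0,0,0,0,1,0,0,0,0,1]'
python3 -m pendant '[0,0,-0.01,0,1,0,0,0,0,1,0,0,0,0,1]'
python3 -c "
from h import *
go(.4660,.1476,.032,.3765); print(bot.state()['moment'])"

```

```text
clock: 9.7
tool_pos: [0.467, 0.1485, 0.0319]
tcp_rot: [-3.086, -0.588, 0.002]
ft_force: [-0.5, -1.9, 0.0]
gripper_width: 0.0094
clock: 9.95
tool_pos: [0.4675, 0.1487, 0.0324]
tcp_rot: [-3.086, -0.588, 0.0]
ft_force: [-0.2, -1.8, -1.2]
gripper_width: 0.0096
t 9.95 pos [0.4675 0.1487 0.0324] psi 0.3767 tilt [-1.e-04  3.e-04 -1.e+00] w 0.0096 f [-0.19 -1.83 -1.18] units [-0.059  0.014  0.013] roll 0.002
[-0.20180539  0.06351287 -0.00750364]
```

```bash

python3 -m pendant '[0.02,0,0,0,1,0.02,0,0,0,1,0.02,0,0,0,1,0,0,0,0,1]'
python3 -m pendant '[0.02,0,0,0,1,0.02,0,0,0,1,0.02,0,0,0,1,0,0,0,0,1]'
python3 -c "
from h import *
go(.4660,.1476,.032,.3765); print(bot.state()['moment'])"

```

```text
clock: 10.28
tool_pos: [0.4695, 0.1494, 0.0327]
tcp_rot: [-3.086, -0.588, -0.001]
ft_force: [0.4, -0.1, -1.0]
gripper_width: 0.0094
clock: 10.62
tool_pos: [0.4711, 0.1499, 0.0327]
tcp_rot: [-3.086, -0.588, -0.0]
ft_force: [0.4, -0.0, -0.5]
gripper_width: 0.0096
t 10.6167 pos [0.4711 0.1499 0.0327] psi 0.3767 tilt [ 2.e-04  1.e-04 -1.e+00] w 0.0096 f [ 0.38 -0.04 -0.51] units [-0.185  0.008  0.023] roll 0.002
[-0.049882    0.09881106  0.0254068 ]
```

```bash

python3 -m pendant '[0.02,0,0.01,0,1,0.03,0,0,0,1,0.03,0,0,0,1,0,0,0,0,1]'
python3 -m pendant '[0.03,0,0,0,1,0.03,0,0,0,1,0.03,0,0,0,1,0,0,0,0,1]'
python3 -c "
from h import *
go(.4660,.1476,.032,.3765); print(bot.state()['moment'])
c=bot.camera('side');cv2.imwrite('pics/r.png',cv2.resize(c['img'][200:310,250:370,::-1],None,fx=5,fy=5,interpolation=2))"

```

```text
clock: 10.95
tool_pos: [0.4734, 0.1507, 0.0324]
tcp_rot: [3.086, 0.588, 0.0]
ft_force: [-0.8, 0.3, -0.9]
gripper_width: 0.0095
clock: 11.28
tool_pos: [0.4759, 0.1517, 0.0324]
tcp_rot: [3.086, 0.588, 0.0]
ft_force: [-0.8, 0.9, -1.0]
gripper_width: 0.0098
t 11.2833 pos [0.4759 0.1517 0.0324] psi 0.3769 tilt [ 2.e-04 -0.e+00 -1.e+00] w 0.0098 f [-0.82  0.88 -0.98] units [-0.357  0.007  0.014] roll 0.003
[-0.01463278  0.06620146 -0.04592463]
```

View pics/r.png

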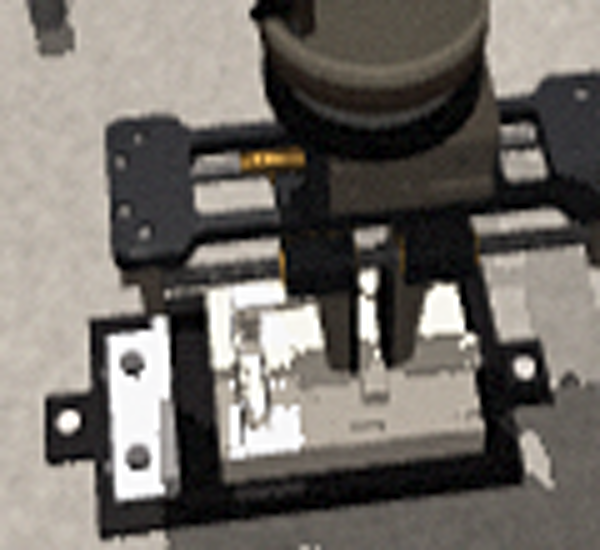

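The case hasn't moved and the cover is sliding freely under the lips, about 11 mm in. I'll continue, watching the force.

```bash

python3 -m pendant '[0.02,0,0,0,1,0.02,0,0,0,1,0.02,0,0,0,1,0,0,0,0,1]'
python3 -m pendant '[0.02,0,0,0,1,0.02,0,0,0,1,0.02,0,0,0,1,0,0,0,0,1]'
python3 -m pendant '[0.02,0,0,0,1,0.02,0,0,0,1,0.02,0,0,0,1,0,0,0,0,1]'

```

```text
clock: 11.67
tool_pos: [0.4775, 0.1524, 0.0324]
tcp_rot: [3.086, 0.588, 0.0]
ft_force: [0.1, -0.3, -0.2]
gripper_width: 0.0093
clock: 12.0
tool_pos: [0.4791, 0.153, 0.0323]
tcp_rot: [-3.086, -0.588, 0.0]
ft_force: [0.4, 0.3, 0.2]
gripper_width: 0.0096
clock: 12.33
tool_pos: [0.4804, 0.1536, 0.0322]
tcp_rot: [3.086, 0.588, -0.001]
ft_force: [-0.5, -0.1, -0.2]
gripper_width: 0.0092
```

```bash

python3 -m pendant '[0.02,0,0,0,1,0.02,0,0,0,1,0.02,0,0,0,1,0.02,0,0,0,1,0,0,0,0,1]'
python3 -m pendant '[0.02,0,0,0,1,0.02,0,0,0,1,0.02,0,0,0,1,0.02,0,0,0,1,0,0,0,0,1]'
python3 -c "
from h import *
go(.4660,.1476,.032,.3765); print(bot.state()['moment'])
c=bot.camera('side');cv2.imwrite('pics/s.png',cv2.resize(c['img'][200:310,250:370,::-1],None,fx=5,fy=5,interpolation=2))"

```

```text
clock: 12.75
tool_pos: [0.4828, 0.1546, 0.0323]
tcp_rot: [-3.086, -0.588, 0.001]
ft_force: [-2.7, -1.5, 1.8]
gripper_width: 0.0095
clock: 13.17
tool_pos: [0.4853, 0.1556, 0.0324]
tcp_rot: [-3.086, -0.588, -0.0]
ft_force: [-1.7, -1.3, 1.6]
gripper_width: 0.0097
t 13.1667 pos [0.4853 0.1556 0.0324] psi 0.3768 tilt [ 2.e-04  2.e-04 -1.e+00] w 0.0097 f [-1.75 -1.29  1.59] units [-0.695  0.01   0.012] roll 0.003
[-0.26860058  0.57104405 -0.02022003]
```

View pics/s.png

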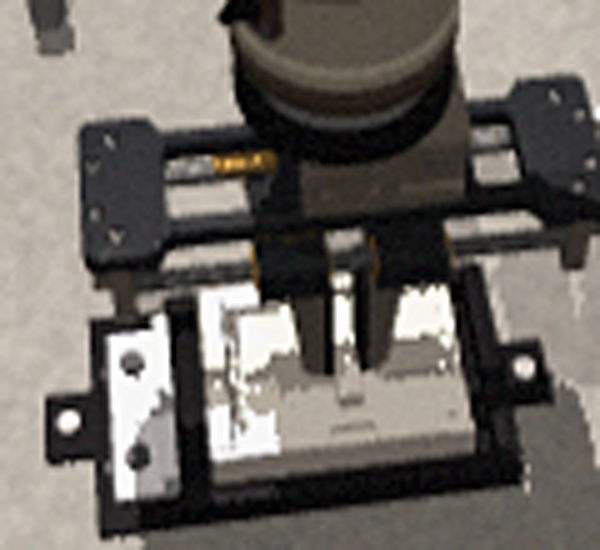

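The case is now sliding with about 2 N of push and roughly 8 mm to the stop.

```bash

python3 -m pendant '[0.02,0,0,0,1,0.02,0,0,0,1,0.02,0,0,0,1,0.02,0,0,0,1,0,0,0,0,1]'
python3 -m pendant '[0.02,0,0,0,1,0.02,0,0,0,1,0.02,0,0,0,1,0.02,0,0,0,1,0,0,0,0,1]'

```

```text
clock: 13.63
tool_pos: [0.4875, 0.1564, 0.0324]
tcp_rot: [-3.086, -0.588, -0.0]
ft_force: [-2.9, -1.2, 1.3]
gripper_width: 0.0093
clock: 14.05
tool_pos: [0.4898, 0.1573, 0.0324]
tcp_rot: [-3.086, -0.588, -0.0]
ft_force: [-1.7, -0.8, 2.2]
gripper_width: 0.0096
```

```bash

python3 -m pendant '[0.015,0,0,0,1,0.015,0,0,0,1,0.015,0,0,0,1,0,0,0,0,1]'
python3 -c "
from h import *
go(.4660,.1476,.032,.3765); print(bot.state()['moment'])"

```

```text
clock: 14.38
tool_pos: [0.4909, 0.1577, 0.0324]
tcp_rot: [-3.086, -0.588, -0.0]
ft_force: [-2.5, -1.2, 1.7]
gripper_width: 0.0095
t 14.3833 pos [0.4909 0.1577 0.0324] psi 0.3768 tilt [ 1.e-04  0.e+00 -1.e+00] w 0.0095 f [-2.52 -1.16  1.7 ] units [-0.898  0.008  0.012] roll 0.003
[-0.26244341  0.64658451  0.01021418]
```

```bash

python3 -m pendant '[0.015,0,0,0,1,0.015,0,0,0,1,0.015,0,0,0,1,0,0,0,0,1]'
python3 -m pendant '[0.015,0,0,0,1,0.015,0,0,0,1,0.015,0,0,0,1,0,0,0,0,1]'

```

```text
clock: 14.72
tool_pos: [0.4922, 0.1583, 0.0324]
tcp_rot: [-3.086, -0.588, -0.0]
ft_force: [-2.5, -2.0, 1.5]
gripper_width: 0.0097
clock: 15.05
tool_pos: [0.4935, 0.1588, 0.0324]
tcp_rot: [-3.086, -0.588, -0.0]
ft_force: [-2.3, -0.1, 1.1]
gripper_width: 0.0096
```

```bash

python3 -m pendant '[0.015,0,0,0,1,0.015,0,0,0,1,0.01,0,0,0,1,0,0,0,0,1]'
python3 -m pendant '[0.015,0,0,0,1,0.015,0,0,0,1,0.01,0,0,0,1,0,0,0,0,1]'

```

```text
clock: 15.38
tool_pos: [0.4946, 0.1592, 0.0324]
tcp_rot: [3.086, 0.588, 0.0]
ft_force: [-2.8, -1.5, 1.4]
gripper_width: 0.0094
clock: 15.72
tool_pos: [0.4957, 0.1596, 0.0324]
tcp_rot: [-3.086, -0.588, -0.0]
ft_force: [-2.7, -0.7, 2.1]
gripper_width: 0.0097
```

```bash

python3 -m pendant '[0.015,0,0,0,1,0.015,0,0,0,1,0.015,0,0,0,1,0,0,0,0,1]'
python3 -m pendant '[0.015,0,0,0,1,0.015,0,0,0,1,0.015,0,0,0,1,0,0,0,0,1]'

```

```text
clock: 16.05
tool_pos: [0.497, 0.1601, 0.0324]
tcp_rot: [-3.086, -0.588, -0.0]
ft_force: [-2.2, -1.1, 1.7]
gripper_width: 0.0097
clock: 16.38
tool_pos: [0.4982, 0.1606, 0.0324]
tcp_rot: [-3.086, -0.588, -0.0]
ft_force: [-2.5, -0.5, 1.5]
gripper_width: 0.0094
```

```bash

python3 -m pendant '[0.015,0,0,0,1,0.015,0,0,0,1,0.01,0,0,0,1,0,0,0,0,1]'

```

```text
clock: 16.72
tool_pos: [0.4991, 0.1609, 0.0323]
tcp_rot: [3.086, 0.588, -0.001]
ft_force: [-3.8, -1.6, 1.8]
gripper_width: 0.0095
```

```bash

python3 -m pendant '[0.01,0,0,0,1,0.01,0,0,0,1,0,0,0,0,1]'
python3 -m pendant '[0.01,0,0,0,1,0.01,0,0,0,1,0,0,0,0,1]'
python3 -m pendant '[0.01,0,0,0,1,0.01,0,0,0,1,0,0,0,0,1]'

```

```text
clock: 16.97
tool_pos: [0.4996, 0.1612, 0.0324]
tcp_rot: [3.086, 0.589, -0.001]
ft_force: [-4.8, -1.8, 3.3]
gripper_width: 0.0093
clock: 17.22
tool_pos: [0.4999, 0.1613, 0.0324]
tcp_rot: [3.086, 0.589, -0.002]
ft_force: [-5.1, -2.8, 4.6]
gripper_width: 0.0099
clock: 17.47
tool_pos: [0.5002, 0.1614, 0.0323]
tcp_rot: [3.086, 0.589, -0.003]
ft_force: [-5.9, -2.2, 6.1]
gripper_width: 0.0094
```

```bash

python3 -m pendant '[0.01,0,-0.005,0,1,0.01,0,0,0,1,0,0,0,0,1]'
python3 -m pendant '[0.01,0,-0.005,0,1,0.01,0,0,0,1,0,0,0,0,1]'
python3 -c "
from h import *
go(.4660,.1476,.032,.3765); print(bot.state()['moment'])"

```

```text
clock: 17.72
tool_pos: [0.5004, 0.1615, 0.0323]
tcp_rot: [3.086, 0.589, -0.004]
ft_force: [-7.7, -3.5, 4.4]
gripper_width: 0.0099
clock: 17.97
tool_pos: [0.5008, 0.1616, 0.0323]
tcp_rot: [3.085, 0.589, -0.005]
ft_force: [-7.3, -4.2, 6.6]
gripper_width: 0.0094
t 17.9667 pos [0.5008 0.1616 0.0323] psi 0.3772 tilt [-0.0031 -0.0011 -1.    ] w 0.0094 f [-7.26 -4.17  6.56] units [-1.25   0.008  0.016] roll 0.006
[-0.780442    1.47443918  0.02578414]
```

```bash

python3 -m pendant '[0.01,0,-0.005,0,1,0.01,0,0,0,1,0,0,0,0,1]'
python3 -m pendant '[0.01,0,-0.005,0,1,0.01,0,0,0,1,0,0,0,0,1]'

```

```text
clock: 18.22
tool_pos: [0.501, 0.1617, 0.0323]
tcp_rot: [3.085, 0.589, -0.007]
ft_force: [-7.4, -4.7, 5.3]
gripper_width: 0.0092
clock: 18.47
tool_pos: [0.5014, 0.1619, 0.0323]
tcp_rot: [3.085, 0.589, -0.007]
ft_force: [-8.4, -4.0, 5.6]
gripper_width: 0.0094
```

```bash

python3 -m pendant '[0.01,0,-0.005,0,1,0.01,0,0,0,1,0,0,0,0,1]'
python3 -c "
from h import *
go(.4660,.1476,.032,.3765); print(bot.state()['moment'])"

```

```text
clock: 18.72
tool_pos: [0.5035, 0.1625, 0.0327]
tcp_rot: [3.086, 0.588, -0.001]
ft_force: [-3.3, -2.9, 1.1]
gripper_width: 0.0096
t 18.7167 pos [0.5035 0.1625 0.0327] psi 0.3768 tilt [-3.e-04 -4.e-04 -1.e+00] w 0.0096 f [-3.3  -2.91  1.07] units [-1.345  0.003  0.025] roll 0.003
[-0.58167456  0.70185394 -0.01048378]
```

Force dropped from about 9 N to 4 N with a 2 mm jump, so it may have clicked. I'll push a little more to check for a hard stop.

```bash

python3 -m pendant '[0,0,0,0,1,0,0,0,0,1]'
python3 -m pendant '[0.01,0,0,0,1,0.01,0,0,0,1,0,0,0,0,1]'
python3 -c "
from h import *
go(.4660,.1476,.032,.3765); print(bot.state()['moment'])"

```

```text
clock: 18.88
tool_pos: [0.5035, 0.1626, 0.0328]
tcp_rot: [3.086, 0.588, -0.001]
ft_force: [-2.4, -3.9, -0.8]
gripper_width: 0.0093
clock: 19.13
tool_pos: [0.5035, 0.1626, 0.0327]
tcp_rot: [3.085, 0.589, -0.003]
ft_force: [-5.0, -4.6, 0.5]
gripper_width: 0.0097
t 19.1333 pos [0.5035 0.1626 0.0327] psi 0.377 tilt [-0.0019 -0.001  -1.    ] w 0.0097 f [-5.03 -4.61  0.48] units [-1.346  0.003  0.027] roll 0.005
[-0.87324972  0.95447171 -0.01855435]
```

Hard stop reached, no further motion. I'll relieve the push, release, lift away and look.

```bash

python3 -m pendant '[-0.02,0,0,0,1,0,0,0,0,1,0,0,0,0,0.6,0,0,0,0,0.6,0,0,0,0,0.6,0,0,0,0,0.6]'
python3 -m pendant '[0,0,-0.2,0,0.6,0,0,-0.5,0,0.6,0,0,-0.8,0,0.6,0,0,-1,0,0.6,0,0,-1,0,0.6,0,0,-1,0,0.6,0,0.5,-0.8,0,0.6,0,1,0,0,0.6,0,1,0,0,0.6,0,1,0,0,0.6,0,1,0,0,0.6,0,1,0,0,0.6,0,1,0,0,0.6,0,1,0,0,0.6,0,1,0,0,0.6,0,0,0,0,0.6]'
python3 - <<'E'
from h import *
go(.4660,.1476,.2,.3765)
C={n:bot.camera(n) for n in('top','side')}
for n in C: cv2.imwrite('pics/e_%s.png'%n,C[n]['img'][:,:,::-1])
t=cv2.imread('pics/e_top.png')[180:270,220:290];s=cv2.imread('pics/e_side.png')[240:310,265:360]
cv2.imwrite('pics/e.png',np.hstack([cv2.resize(t,(311,400),interpolation=2),cv2.resize(s,(488,360),interpolation=2)[:400] if 0 else cv2.copyMakeBorder(cv2.resize(s,(488,360),interpolation=2),0,40,0,0,0)]))
for n in C:
  a=cv2.imread(f'pics/{n}0.png').astype(int); d=np.abs(a-cv2.imread(f'pics/e_{n}.png')).max(2)
E
```

```text
clock: 19.63
tool_pos: [0.5048, 0.1632, 0.0338]
tcp_rot: [-3.086, -0.588, -0.004]
ft_force: [0.8, 0.6, -0.2]
gripper_width: 0.0184
clock: 20.97
tool_pos: [0.5991, -0.0792, 0.1928]
tcp_rot: [3.085, 0.581, 0.003]
ft_force: [0.2, -0.3, 0.0]
gripper_width: 0.0184
t 20.9667 pos [ 0.5991 -0.0792  0.1928] psi 0.3724 tilt [ 0.0022 -0.0024 -1.    ] w 0.0184 f [ 0.18 -0.31  0.01] units [-1.38  -8.656 -0.269] roll -0.039
```

View pics/e.png

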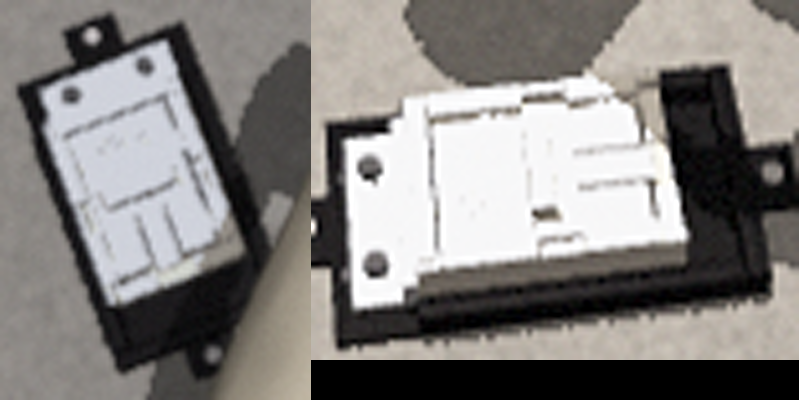

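The case is up against the stop with the cover seated and released. I'll clear the arm and check closer.

```bash

python3 -m pendant '[0,1,0,0,0.6,0,1,0,0,0.6,0,1,0,0,0.6,0,1,0,0,0.6,0,1,0,0,0.6,0,1,0,0,0.6,0,0,0,0,0.6,0,0,0,0,0.6]'
python3 - <<'E'
from h import *
C={n:bot.camera(n) for n in('top','side')}
for n in C: cv2.imwrite('pics/f_%s.png'%n,C[n]['img'][:,:,::-1])
t=C['top']['img'][180:260,220:290,::-1];s=C['side']['img'][240:310,265:360,::-1]
def st(a): return np.clip((a.astype(float)-120)*1.9,0,255).astype(np.uint8)
cv2.imwrite('pics/f.png',np.hstack([cv2.resize(st(t),(350,400),interpolation=2),cv2.resize(st(s),(450,400),interpolation=2)]))
# predicted pixel points if bar at final TCP grip
a=.3767;b=(.5033,.1626)
P=pose(*b,a,[(-.046,.007,.030),(-.046,-.007,.030),(.042,.028,.030),(.042,-.028,.030),(-.042,.028,.030),(-.042,-.028,.030),(0,0,.04)])
for n in C: print(n,proj(C[n],P).round(1).tolist())
E
```

```text
clock: 21.73
tool_pos: [0.6638, -0.2414, 0.1918]
tcp_rot: [-3.085, -0.587, 0.0]
ft_force: [-0.5, 1.0, -0.6]
gripper_width: 0.0183
top [[256.4, 240.8], [261.9, 238.7], [235.8, 210.7], [257.2, 202.2], [247.7, 242.6], [269.4, 233.9], [251.8, 221.6]]
side [[331.6, 272.5], [330.6, 266.6], [289.7, 286.6], [287.6, 262.8], [331.2, 281.7], [327.3, 258.3], [308.9, 269.5]]
```

View pics/f.png

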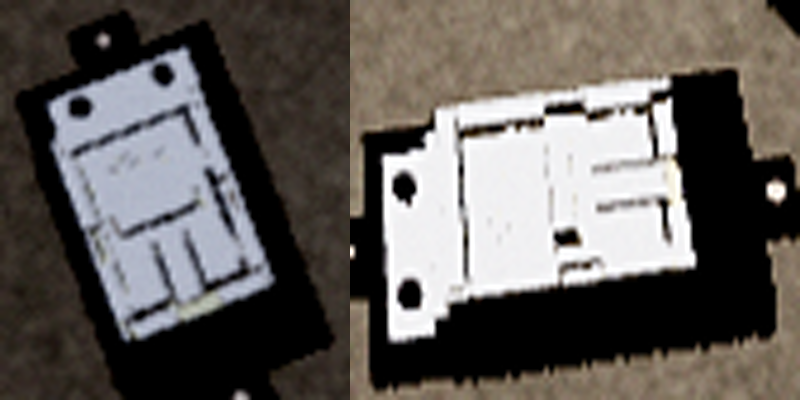

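The tongue lies level with the plate and its end meets the ledge. I'll do one numeric check of the cover against the case, plus bystander changes.

```bash
python3 - <<'E'
from h import *
C={n:bot.camera(n) for n in('top','side')}
clk={"top":[(273.9,235.5),(244.9,247.5)],"side":[(332.,253.3),(337.3,285.9)]}
for ns in(["top"],["side"],["top","side"]):
    f=lambda v:np.concatenate([(proj(C[n],pose(*v,.3767,[(-.053,-.039,.031),(-.053,.039,.031)]))-clk[n]).ravel() for n in ns])
    r=least_squares(f,[.5,.16]); d=np.array([.5034,.1626])-r.x
    print(ns,r.x.round(4),r.fun.round(1),"bar in case x,y mm",1e3*d@[np.cos(.3767),np.sin(.3767)],1e3*d@[-np.sin(.3767),np.cos(.3767)])
for n in C:
    d=np.abs(cv2.imread(f'pics/{n}0.png').astype(int)-C[n]['img'][:,:,::-1]).max(2)
    a,b=cv2.imread(f'pics/{n}0.png'),C[n]['img'][:,:,::-1]
    B=dict(top=dict(small=(315,258,30,36),cell1=(155,255,20,18),cell2=(316,140,18,22),tape=(194,142,40,40),scr=(358,138,74,24),cal=(128,180,66,38),ring=(446,238,46,52),meter=(442,172,98,54)),side={})[n]
    for k,(x,y,w,h) in B.items():
        m=cv2.matchTemplate(b[y-8:y+h+8,x-8:x+w+8].copy(),a[y:y+h,x:x+w].copy(),cv2.TM_CCOEFF_NORMED); _,v,_,l=cv2.minMaxLoc(m); print(k,round(v,2),l[0]-8,l[1]-8)
E
```

```text
['top'] [0.5055 0.1643] [ 0.7 -0.1 -0.7  0.1] bar in case x,y mm -2.615785601808606 -0.7977010336203193
['side'] [0.503  0.1629] [-0.3  0.   0.2 -0. ] bar in case x,y mm 0.2837567506422654 -0.46009671281638437
['top', 'side'] [0.504  0.1636] [ 1.   0.5 -0.4  0.7 -0.8  0.2 -0.3  0.1] bar in case x,y mm -0.9504236828666685 -0.6526763118864575
small 0.18 8 8
cell1 1.0 0 0
cell2 1.0 0 0
tape 1.0 0 0
scr 0.05 -8 -1
cal 1.0 0 0
ring 1.0 0 0
meter 0.68 0 0
```

The image-based value for the bar (between -2.6 and +0.3 mm) is not decisive. I'll re-grip and do a mechanical push and pull test.

```bash

python3 -m pendant '[0,-1,0,0,0.6,0,-1,0,0,0.6,0,-1,0,0,0.6,0,-1,0,0,0.6,0,-1,0,0,0.6,0,-1,0,0,0.6,0,-1,0,0,0.6,0,-1,0,0,0.6,0,-1,0,0,0.6,0,-1,0,0,0.6,0,-1,0,0,0.6,0,-1,0,0,0.6,0,-1,0,0,0.6,0,-1,0,0,0.6,0,-0.4,0,0,0.6,0,0,0,0,0.6,0,0,0,0,0.6]'
python3 -c "
from h import *
go(.5034,.1626,.033,.3767)"
```

```text
clock: 23.35
tool_pos: [0.5046, 0.1602, 0.1923]
tcp_rot: [3.085, 0.591, 0.001]
ft_force: [0.6, 0.1, 0.6]
gripper_width: 0.0184
t 23.35 pos [0.5046 0.1602 0.1923] psi 0.3787 tilt [ 8.e-04 -6.e-04 -1.e+00] w 0.0184 f [0.63 0.11 0.64] units [-0.01  -0.095  5.311] roll 0.019
```

```bash

python3 -m pendant '[-0.01,-0.09,0.9,0,0.4,0,0,0.9,0,0.4,0,0,0.9,0,0.4,0,0,0.9,0,0.4,0,0,0.6,0,0.4,0,0,0.4,0,0.4,0,0,0.3,0,0.4,0,0,0,0,0.4,0,0,0,0,0.4]'
python3 -c "
from h import *
go(.5034,.1626,.0332,.3767)"
```

```text
clock: 24.1
tool_pos: [0.5042, 0.162, 0.0456]
tcp_rot: [3.086, 0.587, 0.001]
ft_force: [-0.1, -0.4, 0.8]
gripper_width: 0.0276
t 24.1 pos [0.5042 0.162  0.0456] psi 0.3762 tilt [ 7.e-04 -1.e-04 -1.e+00] w 0.0276 f [-0.14 -0.4   0.76] units [-0.018 -0.03   0.414] roll -0.005
```

```bash

python3 -m pendant '[-0.018,-0.03,0.2,0,0.4,0,0,0.15,0,0.4,0,0,0.05,0,0.4,0,0,0,0,0.4,0,0,0,0,1,0,0,0,0,1,0,0,0,0,1,0,0,0,0,1]' 30
python3 -m pendant '[0.015,0,0,0,1,0.015,0,0,0,1,0,0,0,0,1]'
python3 -c "
from h import *
go(.5034,.1626,.0332,.3767)"
```

```text
clock: 24.77
tool_pos: [0.5029, 0.1631, 0.0334]
tcp_rot: [3.086, 0.588, 0.001]
ft_force: [-0.1, 0.0, 0.7]
gripper_width: 0.0094
clock: 25.02
tool_pos: [0.5032, 0.1632, 0.0333]
tcp_rot: [3.086, 0.589, -0.002]
ft_force: [-4.0, -1.7, 5.5]
gripper_width: 0.0094
t 25.0167 pos [0.5032 0.1632 0.0333] psi 0.377 tilt [-1.1e-03 -5.0e-04 -1.0e+00] w 0.0094 f [-4.03 -1.71  5.49] units [-0.     0.021  0.005] roll 0.003
```

```bash

python3 -m pendant '[0.01,0,-0.005,0,1,0.01,0,0,0,1,0,0,0,0,1]'
python3 -m pendant '[0.01,0,-0.005,0,1,0.01,0,0,0,1,0,0,0,0,1]'

```

```text
clock: 25.27
tool_pos: [0.5032, 0.1632, 0.0333]
tcp_rot: [3.085, 0.589, -0.004]
ft_force: [-5.3, -2.6, 5.4]
gripper_width: 0.0094
clock: 25.52
tool_pos: [0.5032, 0.1632, 0.0333]
tcp_rot: [3.085, 0.589, -0.006]
ft_force: [-5.8, -3.7, 8.4]
gripper_width: 0.0093
```

```bash

python3 -m pendant '[0.01,0,-0.015,0,1,0.01,0,0,0,1,0,0,0,0,1]'
python3 -m pendant '[0.01,0,-0.01,0,1,0.01,0,0,0,1,0,0,0,0,1]'

```

```text
clock: 25.77
tool_pos: [0.5032, 0.1632, 0.0333]
tcp_rot: [3.085, 0.589, -0.008]
ft_force: [-7.4, -3.6, 6.3]
gripper_width: 0.0096
clock: 26.02
tool_pos: [0.5032, 0.1632, 0.0333]
tcp_rot: [3.085, 0.589, -0.01]
ft_force: [-7.3, -5.7, 6.5]
gripper_width: 0.0095
```

Rigid up to about 9 N with no motion. Now the pull-back test.

```bash

python3 -m pendant '[-0.03,0,0.01,0,1,-0.03,0,0,0,1,-0.03,0,0,0,1,0,0,0,0,1]'
python3 -m pendant '[-0.02,0,0,0,1,-0.02,0,0,0,1,-0.02,0,0,0,1,0,0,0,0,1]'
python3 -m pendant '[-0.02,0,0,0,1,-0.02,0,0,0,1,-0.02,0,0,0,1,0,0,0,0,1]'
python3 -m pendant '[-0.02,0,0,0,1,-0.02,0,0,0,1,-0.02,0,0,0,1,0,0,0,0,1]'
python3 - <<'E'
from h import *
go(.5034,.1626,.0332,.3767)
c=bot.camera('side'); b=c['img'][:,:,::-1].copy(); a=cv2.imread('pics/f_side.png')
for nm,(x,y,w,h) in dict(case_near_right=(322,276,22,16),case_near_left=(280,286,24,14),nest_stop=(270,265,16,34)).items():
    A=cv2.resize(a[y:y+h,x:x+w],None,fx=8,fy=8,interpolation=2);Bb=cv2.resize(b[y-6:y+h+6,x-6:x+w+6],None,fx=8,fy=8,interpolation=2)
    m=cv2.matchTemplate(Bb,A,cv2.TM_CCOEFF_NORMED); _,v,_,l=cv2.minMaxLoc(m); print(nm,round(v,3),l[0]/8-6,l[1]/8-6)
q=lambda i:cv2.resize(np.clip((i[240:310,265:360].astype(float)-90)*1.6,0,255).astype(np.uint8),(400,300),interpolation=2)
cv2.imwrite('pics/k.png',np.hstack([q(a),q(b)]))
p=proj(c,pose(.5,.163,.3767,[(0,.039,.03),(-.006,.039,.03)])); print("6mm back = px",p[1]-p[0])
E
```

```text
clock: 26.35
tool_pos: [0.5032, 0.1632, 0.0336]
tcp_rot: [-3.086, -0.588, -0.0]
ft_force: [-0.2, -0.0, -0.3]
gripper_width: 0.0094
clock: 26.68
tool_pos: [0.5021, 0.1628, 0.0341]
tcp_rot: [-3.086, -0.588, -0.002]
ft_force: [1.0, 0.8, 0.4]
gripper_width: 0.0094
clock: 27.02
tool_pos: [0.5001, 0.162, 0.034]
tcp_rot: [3.086, 0.588, 0.001]
ft_force: [1.8, 0.3, -1.1]
gripper_width: 0.0095
clock: 27.35
tool_pos: [0.4982, 0.1612, 0.0339]
tcp_rot: [3.086, 0.588, 0.0]
ft_force: [1.7, 0.1, -0.4]
gripper_width: 0.0095
t 27.35 pos [0.4982 0.1612 0.0339] psi 0.3767 tilt [ 1.e-04 -0.e+00 -1.e+00] w 0.0095 f [ 1.66  0.05 -0.42] units [0.178 0.021 0.024] roll 0.0
case_near_right 0.961 2.125 -0.125
case_near_left 0.831 0.0 0.375
nest_stop 0.773 -0.375 -0.25
6mm back = px [ 2.99255336 -0.35923274]
```

View pics/k.png

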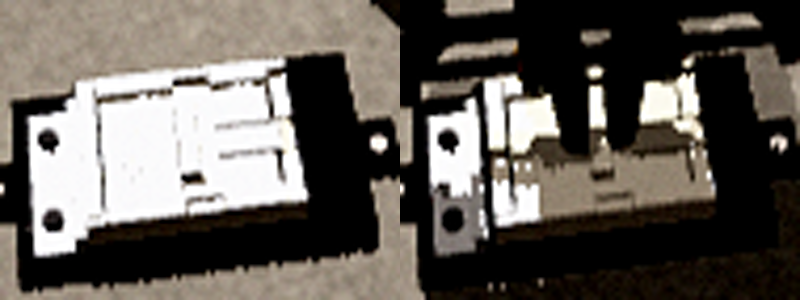

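The case followed the pull: it moved about 4.3 mm for 5.4 mm of cover travel at under 2 N, and a gap opened at the stop. The remaining ~1 mm matches the latch play, so it is latched. Releasing and leaving.

```bash

python3 -m pendant '[0.01,0,0.015,0,1,0,0,0,0,1,0,0,0,0,1]'
python3 -m pendant '[0,0,0,0,0.5,0,0,0,0,0.5,0,0,0,0,0.5,0,0,0,0,0.5,0,0,-0.2,0,0.5,0,0,-0.5,0,0.5,0,0,-0.8,0,0.5,0,0,-1,0,0.5,0,0,-1,0,0.5,0,0,-1,0,0.5,0,0,-1,0,0.5]'
python3 -m pendant '[0,1,0,0,0.5,0,1,0,0,0.5,0,1,0,0,0.5,0,1,0,0,0.5,0,1,0,0,0.5,0,1,0,0,0.5,0,1,0,0,0.5,0,1,0,0,0.5,0,1,0,0,0.5,-0.5,0.5,0,0,0.5,-0.5,0.5,0,0,0.5,-0.5,0.5,0,0,0.5,0,0,0,0,0.5,0,0,0,0,0.5]'
python3 - <<'E'
from h import *
go(.5,.16,.2,.3767)
C={n:bot.camera(n) for n in('top','side')}
for n in C: cv2.imwrite('pics/z_%s.png'%n,C[n]['img'][:,:,::-1])
t=C['top']['img'][185:265,220:290,::-1];s=C['side']['img'][240:310,265:360,::-1]
st=lambda a:np.clip((a.astype(float)-120)*1.9,0,255).astype(np.uint8)
cv2.imwrite('pics/z.png',np.hstack([cv2.resize(st(t),(350,400),interpolation=2),cv2.resize(st(s),(450,400),interpolation=2)]))
B=dict(top=dict(small=(315,258,30,36),scr=(358,138,74,24),meter=(442,172,98,54)),side=dict(small=(364,206,40,32),scr=(258,128,42,50),meter=(320,86,44,52)))
for n in C:
    a=cv2.imread(f'pics/{n}0.png');b=C[n]['img'][:,:,::-1]
    for k,(x,y,w,h) in B[n].items():
        m=cv2.matchTemplate(b[y-8:y+h+8,x-8:x+w+8].copy(),a[y:y+h,x:x+w].copy(),cv2.TM_CCOEFF_NORMED); _,v,_,l=cv2.minMaxLoc(m); print(n,k,round(v,2),l[0]-8,l[1]-8)
E
```

```text
clock: 27.65
tool_pos: [0.4983, 0.1613, 0.0334]
tcp_rot: [3.086, 0.588, -0.001]
ft_force: [1.1, 0.1, 1.7]
gripper_width: 0.0098
clock: 28.57
tool_pos: [0.4982, 0.1614, 0.2003]
tcp_rot: [3.086, 0.588, 0.0]
ft_force: [1.0, -0.0, 1.0]
gripper_width: 0.0227
clock: 29.73
tool_pos: [0.5723, -0.1486, 0.1987]
tcp_rot: [-3.086, -0.585, -0.0]
ft_force: [-0.9, -0.4, -0.9]
gripper_width: 0.0228
t 29.7333 pos [ 0.5723 -0.1486  0.1987] psi 0.3748 tilt [ 2.e-04  3.e-04 -1.e+00] w 0.0228 f [-0.86 -0.36 -0.93] units [  1.523 -10.456  -0.04 ] roll -0.018
top small 0.16 6 5
top scr 0.21 -8 5
top meter 0.98 0 0
side small 0.65 0 0
side scr 0.99 0 0
side meter 0.83 0 0
```

```bash
python3 - <<'E'
from h import *
a=cv2.imread('pics/f_side.png');b=cv2.imread('pics/z_side.png')
for nm,(x,y,w,h) in dict(case_corner=(322,276,22,16),bar_and_slots=(304,258,28,24)).items():
    A=cv2.resize(a[y:y+h,x:x+w],None,fx=8,fy=8,interpolation=2);Bb=cv2.resize(b[y-6:y+h+6,x-6:x+w+6],None,fx=8,fy=8,interpolation=2)
    _,v,_,l=cv2.minMaxLoc(cv2.matchTemplate(Bb,A,cv2.TM_CCOEFF_NORMED)); print(nm,round(v,3),l[0]/8-6,l[1]/8-6)
print(bot.hand_in())
E
```

```text
case_corner 0.993 2.0 -0.25
bar_and_slots 0.915 2.125 -0.25
the job is handed in; nothing more can be done
None
```

The cover is on the case and, by every mechanical check, clicked home behind the ledge. I released it, moved the arm clear and handed the job in at about 30 s of the 72 s allowed.

**What I did:** I gripped the cover by its bar and laid it on the sills with the lugs in the gaps. The sills were felt at the expected height. I then slid it under the rail lips with the case moving up against the end stop. The push along the slide peaked at about 9.3 N, then dropped to about 4 N with a 2 mm jump, which I took as the click.

**Checks that agreed:**
- **Push test:** after re-gripping, the cover did not move under about 9 N.
- **Pull test:** pulling back under 2 N dragged the case along, about 4.3 mm for 5.4 mm of cover travel. The roughly 1 mm difference fits the latch play. The case now sits about 4 mm off the end stop.
- **Final images:** after release, cover and case had shifted together by the same amount to within 0.1 pixel.

**Checks that disagreed or were incomplete:**
- **Bar position in the case:** the cameras disagreed on x, with the top view giving -2.6 mm and the side view +0.3 mm. That is why I ran the push and pull tests.
- **Downward force:** early in the slide it briefly reached about 11 N alongside about 8 N of push. I raised the tool slightly to relieve it.
- **Bystanders:** most showed no shift. The arm partly hid the small cover, and only a weak side-view match (0.65) shows it unmoved. The screwdriver was confirmed from the side view only.
- **Final picture:** the picture limit stopped me viewing the last image, so that check was numerical only.

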